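# Lock the chip cutter's parked carriage with the quick-release pin

## Task

Make the chip cutter on the worktop safe for cleaning: slide its pusher carriage by the blue handle away from the blades, fully home against its stop, then take the quick-release pin from its stand with its red thumb button squeezed in, put it down through the red lock block and the carriage's tongue until its collar sits flat, and let go so that the button springs out and locks it. The lock block's sideways setting is only roughly known, so find its hole gently and never force the pin or the carriage; do not knock over or shift the other things.

Things in the scene. Friction and masses are not known exactly. Their poses are not given: they have to be found in the camera images.
- cutter: Chip cutter fixed to the worktop: white base plate 360 x 150 mm, top face 24 mm up. Origin: centre of its underside, on the worktop; +x along the cutter from the blades to the red lock block, z up. A white pusher carriage with a blue upright handle slides along x between them. The lock block, flat-sided: 56 mm long in x (62 to 118 mm), 100 mm wide in y. Nothing on the cutter is higher than 116 mm.
- blades (a point): Middle of the top edge of the steel blade grid at the cutter's x = -165 mm: grid 12 mm thick in x, 136 mm wide in y, top 112 mm above the worktop.
- lock_ref (a point): Point of the cutter 19 mm right (-y) of its centre line, at the height of the lock block's flat red top (80 mm above the worktop); axes as the cutter's. The block is bolted firmly in sideways adjusting slots: its vertical through hole, 13.5 mm diameter, at the middle of its 56 x 100 mm top, is at this x but anywhere from 4 to 34 mm left (+y) of here. No reading tells where: look or feel.
- lock_under (a point): Point 28 mm straight below lock_ref, on the underside of the lock block's lower plate. From the block's top face down: upper plate 0 to 8 mm, the carriage's tongue 10 to 18 mm (when parked), lower plate 20 to 28 mm, then 28 mm of free space. Both plates have the same 13.5 mm hole.
- carriage (a joint): Carriage position along the cutter's +x: 0 m next to the blades, 0.070 m at its end stop by the lock. About 3 N of friction; it stays where left. At the stop the slot in its steel tongue (15 mm in x, 46 mm in y) lies under the lock block's hole, wherever the block is set.
- push_face (a point): Centre of the blue handle's face on the blade side (handle 70 mm wide in y, 12 mm thick in x, from 81 to 115 mm above the worktop; this point is at 105 mm). Push on it towards the cutter's +x. Axes as the cutter's. Free gap from here back to the blade grid: 77 mm plus the carriage position.
- pin: Quick-release pin, about 130 g, upright in its wooden stand. Origin: centre of the underside of its steel collar (34 mm diameter, 4 mm thick); z up along the shank towards the head; the thumb button is on its +y side. The collar rests on the stand's top, 60 mm above the worktop. Turned any way up to 1.1 rad from the world axes.
- pin_grip (a point): Middle of the pin's yellow head, 30 mm above the collar's underside; axes as the pin's. Head 24 mm wide in x, 4 to 50 mm above the collar's underside. Flat back at y = -15 mm; red thumb paddle (22 mm in x, 32 mm tall, centred here) with its face at y = +20 mm free, +15 mm fully in: a grip along y here squeezes it in.
- pin_tip (a point): Lower end of the shank, 40 mm below the collar's underside. Shank 12 mm diameter, last 3 mm tapered to 9.6 mm. Two brass locking balls 30 to 34 mm below the collar, on the +y and -y sides: span 18 mm with the button out (too wide for the lock's hole), flush with the shank when it is fully in.
- button (a joint): Thumb button travel: 0 m out (balls out), 0.005 m fully in (balls flush). Spring: about 4 N to start, 10 N fully in.
- stand: Wooden block 70 x 70 x 60 mm fixed to the worktop, with a loose 21 mm hole, 52 mm deep, in its middle, where the pin stands. Origin: centre of the underside.
- bowl: Bystander: white ceramic bowl, 110 mm across, 50 mm high. Origin: centre of its underside.
- salt_mill: Bystander: steel salt mill, 48 mm across, 90 mm high. Origin: centre of its underside.
- pepper_mill: Bystander: wooden pepper mill, 48 mm across, 90 mm high. Origin: centre of its underside.
- oil: Bystander: green oil bottle, 60 mm across, 200 mm high. Origin: centre of its underside.
- mug: Bystander: white mug, 80 mm across, 90 mm high, handle to its +y. Origin: centre of its underside.
- glass: Bystander: clear tumbler, 68 mm across, 100 mm high. Origin: centre of its underside.
- spare_grid: Bystander: spare steel blade grid lying flat, 90 x 90 x 12 mm. Origin: centre of its underside.
There are look-alikes about, which are no part of the job. There is more than one size of the pin; the job needs the largest.

How it is judged:
On the way, in this order (a step that is already met when the one before it is completed fails the run):
1. the carriage is home against its stop (within 3 mm) (value of joint carriage above 0.067 m), for 0.2 s.
2. the pin is through the lock with its collar within 3 mm of the block while its thumb button is held in (z of pin in the frame of cutter between 0.076 and 0.083 m and x of pin in the frame of cutter between 0.086 and 0.094 m and y of pin in the frame of cutter between -0.018 and 0.018 m and angle between the z axis of pin and the z axis of cutter, either way round below 0.1 rad and value of joint button above 0.003 m), for 0.05 s.
At the end, for the whole second after the job is handed in: The carriage is within 3 mm of its stop; the pin stands upright (within 0.1 rad) through the lock block's hole with its collar within 3 mm of the block's top, its thumb button out (under 1.5 mm of travel), at rest and let go (value of joint carriage above 0.067 m and value of joint button below 0.0015 m and linear speed of pin below 0.02 m/s and z of pin in the frame of cutter between 0.076 and 0.083 m and x of pin in the frame of cutter between 0.086 and 0.094 m and y of pin in the frame of cutter between -0.018 and 0.018 m and angle between the z axis of pin and the z axis of cutter, either way round below 0.1 rad); the robot touches nothing.
It fails at once if the pin is pressed on the cutter with more than 50 N (contact force between pin and cutter above 50 N).
It fails at once if the fingers push on the cutter or its carriage with more than 40 N (contact force between the fingers and cutter above 40 N).
It fails at once if another thing is shifted by more than 30 mm (distance of any of bowl, salt_mill, pepper_mill, oil, mug, glass, spare_grid from where it was at the start of the episode above 0.03 m).
It fails at once if another thing is tipped (angle between any of bowl, salt_mill, pepper_mill, oil, mug, glass, spare_grid's own z axis and vertical above 0.5 rad).
It also fails if it takes over 72 s, if anything falls off the work surface, if the arm or the gripper's body presses on something with over 40 N, if the wrist force passes 120 N, or if a joint passes its speed limit or range.

## Robot

A 7-joint arm with a two-finger parallel gripper is mounted at the origin on the work surface. World frame = base frame: x ahead of the robot, y to its left, z up, the work surface at z = 0. Lengths are in m, angles in rad, forces in N, time in s.
With the tool pointing down it reaches from about 0.35 to 0.9 m from the base axis. Payload 8.1 kg.
Tool frame: the origin (TCP) lies at the very end of the fingers, on their centre line; the grasp point (between the pads) lies 19 mm behind it (grasp_offset is the distance from the TCP to the grasp point, in m); z points along the fingers, y is the line along which they close (so a half turn about z gives the same grasp; the last joint's range is limited). The gripper opens to 92 mm and grips with 3 to 60 N. Pads are 19 mm wide; open, the fingers measure 130 mm over their backs; the gripper's body (75 mm by 190 mm) begins 47 mm behind the grasp point.
Start: joints at [1.145, 0.434, 0.025, 1.573, -0.012, 1.134, -0.075], TCP at [0.198, -0.593, 0.227] pointing down, gripper open.
Joint ranges: [-2.62, 2.62], [-0.44, 2.09], [-1.27, 1.32], [0.08, 2.57], [-1.32, 4.46], [0.12, 2], [-2.74, 2.74]. Speed limits (rad/s): [2.22, 2.22, 3.01, 3.01, 3.14, 3.14, 3.14].

## Interface

Orientations are given as a rotation vector (axis times angle).
In Python, from cell import observe, get_image, camera_params, sign_off, silhouettes, grasp_offset gives the robot as it stands. The module is installed in compiled form; this text tells all that it offers.
- The arm moves only by the tool jog_arm, never from a script. Its argument "motion" is a list that holds one entry, the list of rows, each a list of 7 numbers: the shift along the tool's x, y, z in m, then the turn, a rotation vector about the tool's x, y, z in rad, then the closure, from -1 (fully open) to 1 (shut), so that 0 is half open. In form: [[[dx, dy, dz, wx, wy, wz, hand], ...]]. A call has 1 to 10 rows; each row is the pose to reach, as a shift and turn from the pose commanded when the call began, along the tool's axes at that moment; what a row does not reach only later rows make up. A row lasts 1/12 s, in which the tool goes at most 41.7 mm and 7.16 degrees, less where a joint would pass 70% of its speed; a pose out of reach is approached as far as the arm can. A call with a gripper value outside its range is refused whole. The fingers move at their own pace and stop on an object; "force" is the grip in N (left out, the last holds). Time passes only in rows, so rows that repeat a pose let the fingers close. It gives the time, the measured TCP pose, the force, the opening and the grip force at its end, in the units of the state.
- observe(): the state, without advancing time (a new reading comes with each control period).
- get_image(name): name is "side" or "top"; returns the picture (400x640x3 uint8, red, green, blue); there is no depth.
- camera_params(name): a dict with "vertical_fov" (degrees; the focal length in pixels is half the picture's height over the tangent of half this angle, whatever the lens; pixels are square), "cx", "cy" (the principal point, pixels), "dist_coeffs" ([k1, k2, p1, p2, k3] as OpenCV has them; the pictures are not rectified), "T" (4x4, takes a point from camera to world coordinates). Camera axes: x right, y down, z forward; pixel columns grow to the right and rows downward; lengths in m; the calibration is good to about 2 mm. A picture is of the moment at which its call begins. camera_params takes no time and is no camera call.
- sign_off(): hands the job in; it is judged then, once.
Trained networks look in the newest picture that a camera, given by its name, has taken for a name from the list of things; names that differ only in an ending like _2 or _b are one class to them, and where a whole thing is asked for, a point or a joint stands for the part that bears it (a point fixed in the world has none). Each returns a list of dicts, best first, with "p" (0 to 1); they miss things now and then, are a little off and sometimes report something else, mostly with a low value. They report only what shows in the picture. A call takes as long as a camera call. They do not tell look-alikes from the thing itself.
- silhouettes(query, camera): "mask" (400x640 bool, what is visible of it) and "pixel" ([column, row] in pixels, amid what is visible of it).
The state is a dict: "clock": time; "joints": joint angles; "dq": joint speeds; "joint_efforts": joint torques, N m; "position": TCP position; "ee_rot": TCP orientation; "force": force on the tool from outside, world axes, zero at the start; "ft_torque": the same for the moment, N m; "width": opening from 0.0 (shut) to 1.0 (fully open); "gripper_force": force on a finger pad.
Only numpy, scipy, OpenCV 4.12 (cv2) and the standard library are available. Lean on these libraries where they do the work, as an engineer would, in place of code of your own. Each camera call takes 0.05 s, during which the arm holds its last target. There are 200 camera calls.

## Working session

There is one attempt and no reset: what is moved stays moved. The work goes in short steps, Python scripts to look and compute and a tool call to move; the robot and the scene stay as the last step left them, time stands still between calls to the robot, and variables do not carry over. Pictures are saved under pics/ and viewed, at most 10 in all, crops included, and the job is handed in when it is done.

Besides the shell and the picture viewer there is one more tool, called as name([rows], argument=value, ...), one row to a line, values as JSON. jog_arm: Moves the arm, as the interface text tells. Its arguments: {"type":"object","properties":{"motion":{"type":"array"},"force":{"type":"number"}},"required":["motion"]}

```bash
mkdir -p pics
cat > h.py <<'E'
import numpy as np, cv2
from cell import *
def K(n):
    p=camera_params(n); f=200/np.tan(np.radians(p["vertical_fov"])/2)
    return np.array([[f,0,p["cx"]],[0,f,p["cy"]],[0,0,1.]]),np.array(p["dist_coeffs"],float),np.array(p["T"])
def w(n,px,z):
    k,d,T=K(n); u=cv2.undistortPoints(np.array([[px]],float),k,d)[0,0]
    r=T[:3,:3]@[u[0],u[1],1]; o=T[:3,3]; return o+r*(z-o[2])/r[2]
def pr(n,P):
    k,d,T=K(n); R=T[:3,:3].T; return cv2.projectPoints(np.array(P,float).reshape(-1,3),cv2.Rodrigues(R)[0],-R@T[:3,3],k,d)[0][:,0]
def save(n,f,crop=None,s=1):
    im=get_image(n)
    if crop: a,b,c,e=crop; im=im[b:e,a:c]
    im=cv2.resize(im,None,fx=s,fy=s,interpolation=cv2.INTER_CUBIC); cv2.imwrite("pics/"+f,im[:,:,::-1])
E
python3 - <<'E'
from h import *
a=get_image("side");b=get_image("top")
cv2.imwrite("pics/a.png",a[:,:,::-1]);cv2.imwrite("pics/b.png",b[:,:,::-1])
for n in("side","top"):
    print(n,K(n)[0][0],K(n)[2].round(3).tolist())
    for q in("cutter","pin","stand","bowl","salt_mill","pepper_mill","oil","mug","glass","spare_grid"):
        print(q,[(round(float(s["p"]),2),np.round(s["pixel"]).tolist(),int(s["mask"].sum())) for s in silhouettes(q,n)])
o=observe();print(o)
E
```

```text
side [380.43182873   0.         320.26809434] [[-0.998, -0.019, 0.059, 0.507], [-0.058, 0.592, -0.804, 0.848], [-0.019, -0.806, -0.592, 0.707], [0.0, 0.0, 0.0, 1.0]]
cutter [(0.62, [320.0, 224.0], 6007)]
pin [(0.67, [358.0, 269.0], 190), (0.65, [315.0, 309.0], 226), (0.55, [318.0, 262.0], 324)]
stand [(0.86, [319.0, 281.0], 1027)]
bowl [(0.87, [329.0, 163.0], 582), (0.58, [321.0, 226.0], 6049), (0.41, [329.0, 359.0], 929)]
salt_mill [(0.86, [376.0, 361.0], 974), (0.73, [329.0, 214.0], 989), (0.42, [320.0, 263.0], 252)]
pepper_mill [(0.56, [329.0, 360.0], 941)]
oil [(0.96, [264.0, 341.0], 2152)]
mug [(0.75, [312.0, 140.0], 609), (0.22, [323.0, 226.0], 6101)]
glass [(0.81, [276.0, 157.0], 568), (0.72, [311.0, 140.0], 610)]
spare_grid [(0.98, [238.0, 302.0], 1088)]
top [375.23773401   0.         319.52216383] [[0.001, -0.994, 0.112, 0.459], [-1.0, -0.004, -0.019, -0.002], [0.019, -0.112, -0.994, 1.105], [0.0, 0.0, 0.0, 1.0]]
cutter [(0.88, [300.0, 206.0], 6548), (0.48, [219.0, 208.0], 183), (0.33, [293.0, 216.0], 1086)]
pin [(0.73, [152.0, 181.0], 768), (0.66, [190.0, 203.0], 107), (0.5
[... 437 characters left out ...]
88)]
{'clock': 1.1, 'joints': array([ 1.14538936,  0.43450088,  0.02500743,  1.57322658, -0.01160533,
        1.13399138, -0.0750429 ]), 'dq': array([ 0.00072187, -0.00062245, -0.00151303, -0.00149192,  0.00162332,
       -0.00149309, -0.00077993]), 'joint_efforts': array([ 1.34444554e-04, -6.67672420e+01,  9.84334499e-01, -3.14808583e+01,
       -6.05247240e-02,  3.29567352e-02, -5.17375156e-05]), 'position': array([ 0.19824043, -0.59272936,  0.22673107]), 'ee_rot': array([ 3.10074910e+00,  5.04804441e-01, -8.92252076e-06]), 'force': array([ 0.20374807, -0.95665461,  0.79243387]), 'ft_torque': array([ 0.00626848, -0.0049507 , -0.01674214]), 'gripper_force': 0.0, 'width': 1.0033986241953385}
```

View pics/a.png

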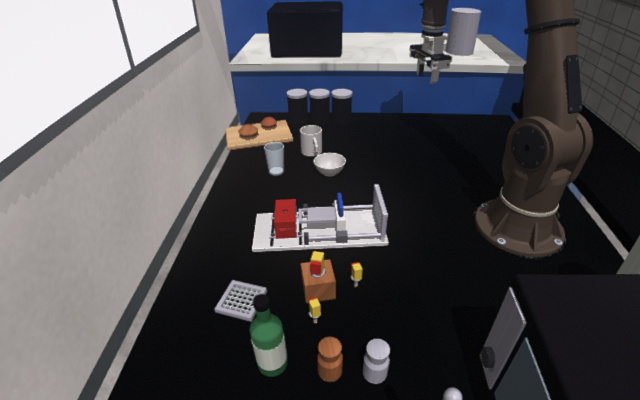

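View pics/b.png

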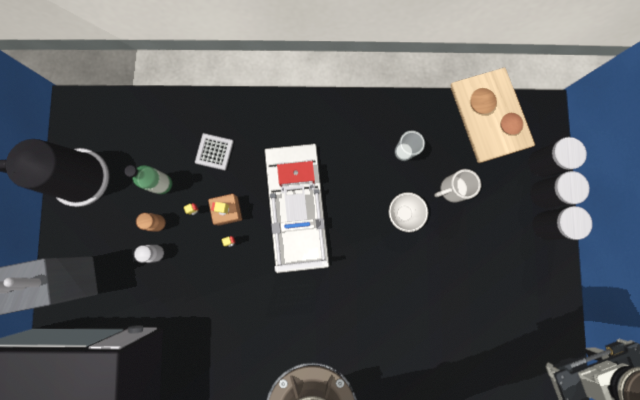

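The top picture shows the cutter (blades at lower end (300,265), blue handle (297,226), red block (296,173)), the stand at (226,210), and spare look-alikes.
Pin candidates (top): in the stand (222,208), on worktop (190,209), on worktop (228,241). The stand's one is chosen, since it's the largest and stands in the wooden block. I'll check it in a close crop.

Run:
```python
from h import *
im=get_image("top"); cv2.imwrite("pics/c.png",cv2.resize(im[140:280,180:340,::-1],None,fx=5,fy=4.2857,interpolation=cv2.INTER_CUBIC)) if 0 else cv2.imwrite("pics/c.png",cv2.resize(im[140:280,180:340,::-1],None,fx=4,fy=4,interpolation=cv2.INTER_CUBIC))
save("side","d.png",(240,180,400,325),4)
```

```text
(no output)
```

View pics/c.png

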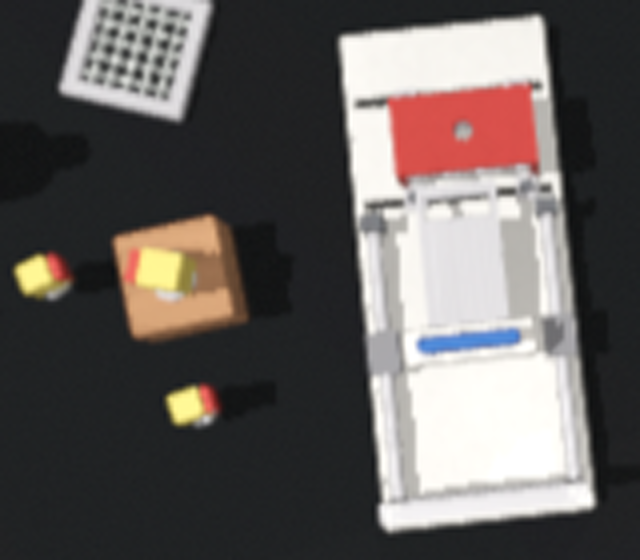

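View pics/d.png

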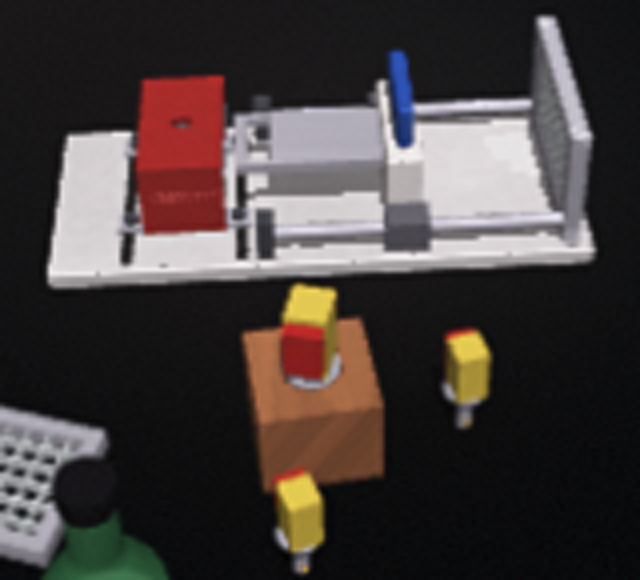

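```bash
cat > fit.py <<'E'
from h import *
from scipy.optimize import least_squares,minimize
def X(p,P):
    c,s=np.cos(p[2]),np.sin(p[2]);P=np.array(P,float)
    return np.c_[p[0]+c*P[:,0]-s*P[:,1],p[1]+s*P[:,0]+c*P[:,1],P[:,2]]
t=lambda a,ox,oy:(np.array(a)+.5)/4-.5+[ox,oy]
Pm=[(.18,.075,.024),(.18,-.075,.024),(-.171,.068,.112),(-.171,-.068,.112)]
tp=t([(340,37),(543,15),(381,508),(594,486)],180,140)
Ps=[(.18,-.075,.024),(.18,.075,.024),(-.18,.075,.024),(-.159,-.068,.112),(-.159,.068,.112)]
sp=t([(68,135),(49,274),(594,248),(538,20),(577,137)],240,180)
f=lambda p:np.r_[(pr("top",X(p,Pm))-tp).ravel(),(pr("side",X(p,Ps))-sp).ravel()]
s=least_squares(f,[.5,.04,.08],loss="soft_l1");p=s.x
print("cutter",p.round(4),f(p).reshape(-1,2).round(1).tolist())
def loc(n,px,z):
    q=w(n,px,z)[:2]-p[:2];c,s_=np.cos(p[2]),np.sin(p[2]);return [round(float(1000*v),1) for v in(c*q[0]+s_*q[1],-s_*q[0]+c*q[1])]
hol=[("top",t((462.5,130),180,140)),("side",t((182,123),240,180))]
for n,h in hol: print("hole",n,loc(n,h,.08))
print("hole px", [loc("top",t(a,180,140),.08) for a in((390,98),(530,85),(540,165),(400,180))],[loc("side",t(a,240,180),.08) for a in((142,80),(224,76),(224,162),(139,167))])
print("handle top blade side",loc("top",t((470,350),180,140),.115),loc("side",t((411,140),240,180),.115),loc("side",t((402,52),240,180),.115))
im={n:get_image(n) for n in("top","side")}
roi={"top":(205,195,232,220),"side":(306,248,328,280)}
B=[(x,y,z+.06) for x in(-.012,.012) for y in(-.015,.012) for z in(.004,.05)]
R=[(x,y,z+.06) for x in(-.011,.011) for y in(.012,.02) for z in(.014,.046)]
M={}
for n,i in im.items():
    i=i.astype(int);a,b,c,d=roi[n];m=np.zeros((400,640),np.uint8)
    hs=cv2.cvtColor(im[n],cv2.COLOR_RGB2HSV);ye=(abs(hs[...,0].astype(int)-27)<7)&(hs[...,1]>120)&(hs[...,2]>90);re=((hs[...,0]<5)|(hs[...,0]>174))&(hs[...,1]>150)
    M[n]=(ye.astype(float)[b:d,a:c],re.astype(float)[b:d,a:c]);print(n,M[n][0].sum(),M[n][1].sum())
def rend(n,q):
    a,b,c,d=roi[n];o=[]
    for S in(B,R):
        h=cv2.convexHull((((pr(n,X(q,S))-[a,b]+.5)*8*16-8).astype(np.int32)))
        m=np.zeros(((d-b)*8,(c-a)*8),np.uint8);cv2.fillConvexPoly(m,h,1,shift=4);o.append(cv2.resize(m.astype(float),(c-a,d-b),interpolation=cv2.INTER_AREA))
    return o
def cost(q):
    e=0
    for n in M:
        y,r=rend(n,q);u=np.maximum(y,r);e+=abs(u-np.clip(M[n][0]+M[n][1],0,1)).sum()
    return e
best=min((minimize(cost,[.443,.265,a],method="Nelder-Mead",options=dict(initial_simplex=[[.443,.265,a],[.453,.265,a],[.443,.275,a],[.443,.265,a+.2]])) for a in(-1,-.6,-.3,0,.3,.6,1)),key=lambda r:r.fun)
print("pin",best.x,best.fun)
for z in(.06,):print("stand",[w("top",t(a,180,140),z)[:2].round(4).tolist() for a in((114,238),(213,214),(233,315),(133,338))],[w("side",t(a,240,180),z)[:2].round(4).tolist() for a in((243,333),(361,319),(382,405),(258,420))])
np.save("cut.npy",p);np.save("pin.npy",best.x)
E
python3 fit.py
```

```text
cutter [0.571  0.0451 0.1102] [[-0.2, -0.6], [-0.3, -0.2], [0.4, 3.6], [-1.0, 3.4], [-0.4, -0.7], [-0.4, 0.0], [0.4, -0.3], [-0.2, -0.9], [-1.0, 0.1]]
hole top [88.5, -9.3]
hole side [89.7, -6.9]
hole px [[116.2, 38.5], [115.2, -59.2], [58.4, -60.0], [58.1, 37.1]] [[118.9, -58.2], [61.4, -58.4], [61.4, 36.7], [116.6, 37.7]]
handle top blade side [-65.5, -0.1] [-57.2, 66.7] [-60.5, -28.3]
top 36.0 1.0
side 138.0 117.0
pin [ 0.443  0.265 -1.   ] 292.0
stand [[0.5861, 0.2892], [0.6033, 0.2207], [0.5325, 0.2049], [0.5163, 0.2737]] [[0.6032, 0.2215], [0.5344, 0.2073], [0.5201, 0.2738], [0.5883, 0.2876]]
```

```bash
sed -i 's/\.443,\.265/.56,.247/g;s/\.453,\.265/.57,.247/;s/\.443,\.275/.56,.257/;s/"top":(205,195,232,220)/"top":(207,196,235,222)/;s/"side":(306,248,328,280)/"side":(304,246,330,282)/;s/-27)<7)&(hs\[...,1\]>120)/-27)<8)\&(hs[...,1]>100)\&(i[...,1]>130)/' fit.py
cat >> fit.py <<'E'
for n in M:
    y,r=rend(n,best.x);print(n,M[n][0].sum(),M[n][1].sum(),y.sum(),r.sum())
    v=np.dstack([np.hstack([M[n][1],r]),np.hstack([M[n][0],y]),0*np.hstack([y,y])])
    a,b,c,d=roi[n];v=np.hstack([v*255,im[n][b:d,a:c]])
    cv2.imwrite(f"pics/f_{n}.png",cv2.resize(v[:,:,::-1],None,fx=8,fy=8,interpolation=0))
a=[cv2.imread(f"pics/f_{n}.png") for n in M];W=max(x.shape[1] for x in a)
cv2.imwrite("pics/f.png",np.vstack([cv2.copyMakeBorder(x,0,0,0,W-x.shape[1],0) for x in a]))
E
python3 fit.py
```

```text
cutter [0.571  0.0451 0.1102] [[-0.2, -0.6], [-0.3, -0.2], [0.4, 3.6], [-1.0, 3.4], [-0.4, -0.7], [-0.4, 0.0], [0.4, -0.3], [-0.2, -0.9], [-1.0, 0.1]]
hole top [88.5, -9.3]
hole side [89.7, -6.9]
hole px [[116.2, 38.5], [115.2, -59.2], [58.4, -60.0], [58.1, 37.1]] [[118.9, -58.2], [61.4, -58.4], [61.4, 36.7], [116.6, 37.7]]
handle top blade side [-65.5, -0.1] [-57.2, 66.7] [-60.5, -28.3]
top 117.0 2.0
side 100.0 118.0Traceback (most recent call last):
  File "fit.py", line 40, in <module>
    best=min((minimize(cost,[.56,.247,a],method="Nelder-Mead",options=dict(initial_simplex=[[.56,.247,a],[.57,.247,a],[.56,.257,a],[.56,.247,a+.2]])) for a in(-1,-.6,-.3,0,.3,.6,1)),key=lambda r:r.fun)
  File "fit.py", line 40, in <genexpr>
    best=min((minimize(cost,[.56,.247,a],method="Nelder-Mead",options=dict(initial_simplex=[[.56,.247,a],[.57,.247,a],[.56,.257,a],[.56,.247,a+.2]])) for a in(-1,-.6,-.3,0,.3,.6,1)),key=lambda r:r.fun)
              ~~~~~~~~^^^^^^^^^^^^^^^^^^^^^^^^^^^^^^^^^^^^^^^^^^^^^^^^^^^^^^^^^^^^^^^^^^^^^^^^^^^^^^^^^^^^^^^^^^^^^^^^^^^^^^^^^^^^^^^^^^^^^^^^^^^^^^^
    res = _minimize_neldermead(fun, x0, args, callback, bounds=bounds,
                               **options)
    fxr = func(xr)
    fx = function(np.copy(x), *(wrapper_args + args))
  File "fit.py", line 38, in cost
    y,r=rend(n,q);u=np.maximum(y,r);e+=abs(u-np.clip(M[n][0]+M[n][1],0,1)).sum()
        ~~~~^^^^^
  File "fit.py", line 32, in rend
    h=cv2.convexHull((((pr(n,X(q,S))-[a,b]+.5)*8*16-8).astype(np.int32)))
                        ~~^^^^^^^^^^
  File "h.py", line 10, in pr
    k,d,T=K(n); R=T[:3,:3].T; return cv2.projectPoints(np.array(P,float).reshape(-1,3),cv2.Rodrigues(R)[0],-R@T[:3,3],k,d)[0][:,0]
          ~^^^
  File "h.py", line 4, in K
    p=camera_params(n); f=200/np.tan(np.radians(p["vertical_fov"])/2)
ValueError: time passes only in moves, steps and waits
```

```bash
sed -i 's/^def K(n)/import functools\n@functools.cache\ndef K(n)/' h.py; python3 fit.py | tail -5
```

```text
side 100.0 116.0
pin [ 0.56237573  0.24745699 -0.06235545] 126.890625
stand [[0.5861, 0.2892], [0.6033, 0.2207], [0.5325, 0.2049], [0.5163, 0.2737]] [[0.6032, 0.2215], [0.5344, 0.2073], [0.5201, 0.2738], [0.5883, 0.2876]]
top 118.0 1.0 142.109375 54.265625
side 100.0 116.0 274.5 134.015625[ WARN:0@1.567] global loadsave.cpp:1063 imwrite_ Unsupported depth image for selected encoder is fallbacked to CV_8U.
```

View pics/f.png

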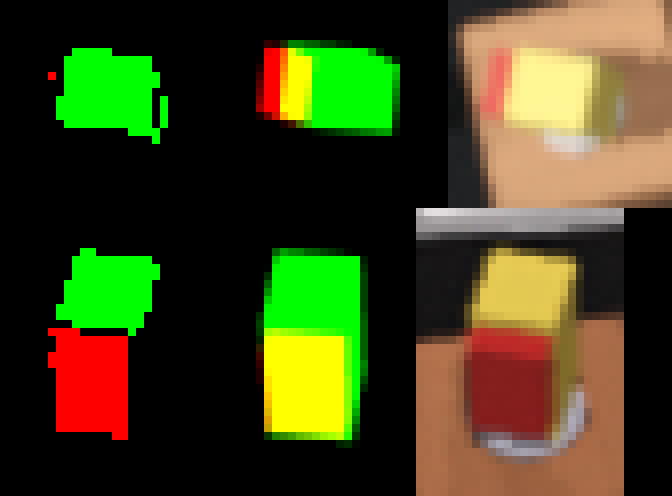

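```bash
cat > g.py <<'E'
from h import *
T=lambda X,Y:((X-448)/8-.5+207,Y/8-.5+196)
S=lambda X,Y:((X-416)/8-.5+304,(Y-208)/8-.5+246)
def rep(name,pts):
    P=np.array(pts)*1000;print(name,P[:,:2].round(1).tolist())
def ya(a,b,ax): # a->b along axis
    d=np.array(b)-a;return round(float(np.arctan2(d[1],d[0])-(np.pi/2 if ax=="y" else 0)),3)
A=[w("top",T(*q),.11) for q in((510,50),(598,60),(583,135),(503,118))]
rep("top",A);print(ya(A[1],A[0],"y"),ya(A[2],A[3],"y"),ya(A[3],A[0],"x"),ya(A[2],A[1],"x"))
B=[w("side",S(*q),.11) for q in((490,250),(580,262),(570,330),(474,322))]
rep("side",B);print(ya(B[3],B[2],"x")+np.pi,ya(B[0],B[3],"y"),ya(B[1],B[0],"x"),ya(B[1],B[2],"y"))
C=[w("side",S(*q),z) for q,z in(((470,350),.106),((550,355),.106),((468,432),.074),((548,436),.074))]
rep("paddle",C);print(ya(C[1],C[0],"x"),ya(C[3],C[2],"x"))
print(w("side",S(525,458),.062),w("side",S(590,400),.062))
E
python3 g.py
```

```text
top [[573.0, 258.8], [569.8, 229.5], [544.8, 233.8], [550.3, 260.4]]
-0.11 -0.206 -0.069 -0.167
side [[571.7, 231.3], [546.2, 235.1], [547.6, 261.6], [574.0, 259.6]]
6.207592653589793 -0.081 -0.149 -0.052
paddle [[574.7, 266.3], [552.8, 267.3], [576.4, 266.9], [554.0, 267.5]]
-0.046 -0.026
[0.56085514 0.26502787 0.062     ] [0.54363796 0.24213376 0.062     ]
```

The stand's pin is the largest, at about (0.5605, 0.2475), yaw −0.09. The cutter is at (0.571, 0.045), yaw 0.11. The hole shows at local (89.5, −9), which is inside its allowed range. The carriage is at about 0.02. I'll move to the push position first.

jog_arm([
  [[0.23, -0.253, 0, 0, 0, 0.1, 1], [0.23, -0.253, 0, 0, 0, 0.213, 1], [0.23, -0.253, 0, 0, 0, 0.213, 1], [0.23, -0.253, 0, 0, 0, 0.213, 1], [0.23, -0.253, 0, 0, 0, 0.213, 1], [0.23, -0.253, 0, 0, 0, 0.213, 1], [0.23, -0.253, 0, 0, 0, 0.213, 1], [0.23, -0.253, 0, 0, 0, 0.213, 1], [0.23, -0.253, 0, 0, 0, 0.213, 1], [0.23, -0.253, 0, 0, 0, 0.213, 1]],
], force=20)

```text
clock: 2.33
position: [0.3377, -0.2769, 0.2271]
ee_rot: [-3.136, -0.182, -0.002]
force: [0.1, 0.0, 0.1]
width: 0.323
gripper_force: 0.0
```

```bash
cat > m.py <<'E'
import sys
from h import *
from scipy.spatial.transform import Rotation as Ro
def go(x,y,z,yaw):
    o=observe();R=Ro.from_rotvec(o["ee_rot"]);G=Ro.from_matrix([[np.cos(yaw),np.sin(yaw),0],[np.sin(yaw),-np.cos(yaw),0],[0,0,-1]])
    print("t",round(o["clock"],2),"pos",o["position"].round(4),"F",o["force"].round(2),"w",round(o["width"]*92,1),"gf",round(o["gripper_force"],1))
    print("shift",R.inv().apply(np.array([x,y,z])-o["position"]).round(4),"turn",(R.inv()*G).as_rotvec().round(4))
def cut(lx,ly):
    p=np.load("cut.npy");c,s=np.cos(p[2]),np.sin(p[2]);return p[0]+c*lx-s*ly,p[1]+s*lx+c*ly
if __name__=="__main__":
    a=eval(" ".join(sys.argv[1:]));go(*a)
E
python3 m.py "(*cut(-.097,0),.227,.11)"
```

```text
t 2.33 pos [ 0.3377 -0.2769  0.2271] F [0.11 0.04 0.08] w 29.7 gf 0.0
shift [ 0.1719 -0.2934  0.0003] turn [-0.0001 -0.001   0.0058]
```

jog_arm([
  [[0.172, -0.293, 0, 0, 0, 0.006, 1], [0.172, -0.293, 0, 0, 0, 0.006, 1], [0.172, -0.293, 0, 0, 0, 0.006, 1], [0.172, -0.293, 0, 0, 0, 0.006, 1], [0.172, -0.293, 0, 0, 0, 0.006, 1], [0.172, -0.293, 0, 0, 0, 0.006, 1], [0.172, -0.293, 0, 0, 0, 0.006, 1], [0.172, -0.293, 0, 0, 0, 0.006, 1], [0.172, -0.293, 0, 0, 0, 0.006, 1], [0.172, -0.293, 0, 0, 0, 0.006, 1]],
])

```text
clock: 3.17
position: [0.4764, 0.0322, 0.2266]
ee_rot: [-3.136, -0.169, -0.001]
force: [-0.2, -0.7, -0.7]
width: 0.002
gripper_force: 0.0
```

```bash
python3 m.py "(*cut(-.097,0),.092,.11)"; python3 -c "
from h import *
im=np.hstack([get_image('side')[160:280,260:440],get_image('top')[160:280,230:370]]);cv2.imwrite('pics/p1.png',cv2.resize(im[:,:,::-1],None,fx=2.5,fy=2.5))"
```

```text
t 3.17 pos [0.4764 0.0322 0.2266] F [-0.2  -0.69 -0.69] w 0.2 gf 0.0
shift [-0.0016 -0.0023  0.1346] turn [-0.0011 -0.0006 -0.0023]
```

View pics/p1.png

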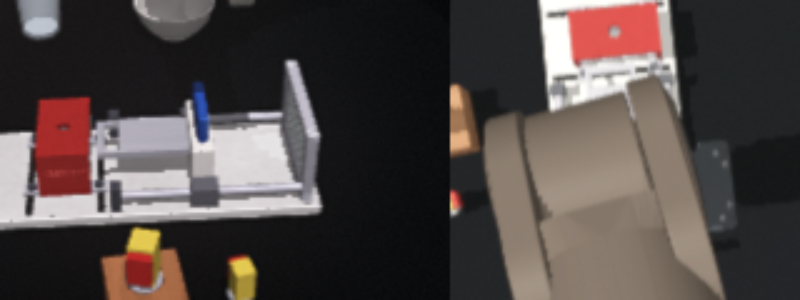

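The side crop shows the handle at (200,110) and the blades at (303,130), with a clear gap between them. I'll descend into it.

jog_arm([
  [[-0.002, -0.002, 0.035, 0, 0, 0, 1], [-0.002, -0.002, 0.07, 0, 0, 0, 1], [-0.002, -0.002, 0.1, 0, 0, 0, 1], [-0.002, -0.002, 0.12, 0, 0, 0, 1], [-0.002, -0.002, 0.134, 0, 0, 0, 1], [-0.002, -0.002, 0.134, 0, 0, 0, 1]],
])

```text
clock: 3.77
position: [0.4706, 0.0289, 0.0902]
ee_rot: [3.136, 0.157, -0.008]
force: [-1.1, -0.3, -0.8]
width: 0.005
gripper_force: 0.0
```

jog_arm([
  [[0.008, 0, 0, 0, 0, 0, 1], [0.014, 0, 0, 0, 0, 0, 1], [0.02, 0, 0, 0, 0, 0, 1], [0.024, 0, 0, 0, 0, 0, 1], [0.028, 0, 0, 0, 0, 0, 1], [0.032, 0, 0, 0, 0, 0, 1], [0.036, 0, 0, 0, 0, 0, 1], [0.04, 0, 0, 0, 0, 0, 1], [0.044, 0, 0, 0, 0, 0, 1], [0.048, 0, 0, 0, 0, 0, 1]],
])

```text
clock: 4.6
position: [0.5208, 0.037, 0.0927]
ee_rot: [3.137, 0.163, -0.0]
force: [-3.1, -1.0, 2.6]
width: 0.006
gripper_force: 1.6
```

```bash
python3 m.py "(*cut(-.0215,0),.092,.11)"
```

```text
t 4.6 pos [0.5208 0.037  0.0927] F [-3.12 -1.01  2.64] w 0.5 gf 1.6
shift [ 0.0293 -0.0027  0.0007] turn [ 0.0001  0.0003 -0.0062]
```

jog_arm([
  [[0.004, -0.002, 0, 0, 0, 0, 1], [0.008, -0.002, 0, 0, 0, 0, 1], [0.012, -0.002, 0, 0, 0, 0, 1], [0.015, -0.002, 0, 0, 0, 0, 1], [0.018, -0.002, 0, 0, 0, 0, 1], [0.02, -0.002, 0, 0, 0, 0, 1], [0.021, -0.002, 0, 0, 0, 0, 1], [0.022, -0.002, 0, 0, 0, 0, 1], [0.023, -0.002, 0, 0, 0, 0, 1], [0.024, -0.002, 0, 0, 0, 0, 1]],
])

```text
clock: 5.43
position: [0.5441, 0.0415, 0.0926]
ee_rot: [3.137, 0.163, -0.001]
force: [-3.7, -2.1, -2.2]
width: 0.005
gripper_force: 1.5
```

jog_arm([
  [[0.001, 0, 0, 0, 0, 0, 1], [0.002, 0, 0, 0, 0, 0, 1], [0.003, 0, 0, 0, 0, 0, 1], [0.003, 0, 0, 0, 0, 0, 1]],
])

```text
clock: 5.77
position: [0.5475, 0.0419, 0.0928]
ee_rot: [-3.137, -0.163, -0.001]
force: [-1.3, -0.8, -1.6]
width: 0.008
gripper_force: 1.2
```

jog_arm([
  [[0.001, 0, 0, 0, 0, 0, 1], [0.002, 0, 0, 0, 0, 0, 1], [0.002, 0, 0, 0, 0, 0, 1]],
])

```text
clock: 6.02
position: [0.5495, 0.0421, 0.0928]
ee_rot: [-3.137, -0.163, -0.001]
force: [-2.8, -0.5, -1.4]
width: 0.002
gripper_force: 1.1
```

Still at friction level only, so I'll keep going in 1 mm steps until the force rises.

jog_arm([
  [[0.001, 0, 0, 0, 0, 0, 1], [0.001, 0, 0, 0, 0, 0, 1], [0.002, 0, 0, 0, 0, 0, 1], [0.002, 0, 0, 0, 0, 0, 1]],
])

```text
clock: 6.35
position: [0.5495, 0.0421, 0.0927]
ee_rot: [3.137, 0.163, -0.005]
force: [-10.0, -1.4, 6.2]
width: 0.005
gripper_force: 5.0
```

jog_arm([
  [[0.001, 0, 0, 0, 0, 0, 1], [0.001, 0, 0, 0, 0, 0, 1], [0.0015, 0, 0, 0, 0, 0, 1], [0.0015, 0, 0, 0, 0, 0, 1]],
])

```text
clock: 6.68
position: [0.5496, 0.0421, 0.0928]
ee_rot: [3.136, 0.163, -0.009]
force: [-15.5, -2.5, 12.9]
width: 0.005
gripper_force: 8.0
```

The force rose to 15 N with no further motion, exactly where the stop is expected, so the carriage is home. I'll back off, lift, and go to the pin.

jog_arm([
  [[-0.01, 0, 0, 0, 0, 0, 1], [-0.02, 0, 0, 0, 0, 0, 1], [-0.02, 0, -0.04, 0, 0, 0, 1], [-0.02, 0, -0.08, 0, 0, 0, 1], [-0.02, 0, -0.11, 0, 0, 0, 0], [-0.02, 0, -0.11, 0, 0, 0, -0.4]],
])

```text
clock: 7.18
position: [0.5366, 0.0414, 0.2095]
ee_rot: [-3.136, -0.163, -0.019]
force: [0.5, -0.3, -0.4]
width: 0.104
gripper_force: 0.0
```

```bash
python3 m.py "(.5605,.2475,.2,-.09)"
```

```text
t 7.18 pos [0.5366 0.0414 0.2095] F [ 0.55 -0.32 -0.45] w 9.6 gf 0.0
shift [ 0.045  -0.2025  0.0101] turn [-0.0016 -0.012   0.1939]
```

jog_arm([
  [[0.045, -0.2025, 0.01, 0, 0, 0.1, -0.4], [0.045, -0.2025, 0.01, 0, 0, 0.194, -0.4], [0.045, -0.2025, 0.01, 0, 0, 0.194, -0.4], [0.045, -0.2025, 0.01, 0, 0, 0.194, -0.4], [0.045, -0.2025, 0.01, 0, 0, 0.194, -0.4], [0.045, -0.2025, 0.01, 0, 0, 0.194, -0.4], [0.045, -0.2025, 0.01, 0, 0, 0.194, -0.4], [0.045, -0.2025, 0.01, 0, 0, 0.194, -0.4], [0.045, -0.2025, 0.01, 0, 0, 0.194, -0.4]],
])

```text
clock: 7.93
position: [0.557, 0.2447, 0.1928]
ee_rot: [3.138, -0.145, 0.001]
force: [-1.1, 0.2, 0.1]
width: 0.692
gripper_force: 0.0
```

```bash
python3 m.py "(.5605,.2475,.071,-.09)"; python3 -c "
from h import *
im=np.hstack([get_image('side')[180:300,240:400],get_image('top')[150:270,180:340]]);cv2.imwrite('pics/p2.png',cv2.resize(im[:,:,::-1],None,fx=2.5,fy=2.5))"
```

```text
t 7.93 pos [0.557  0.2447 0.1928] F [-1.05  0.16  0.14] w 63.6 gf 0.0
shift [ 0.0031 -0.0032  0.1218] turn [ 0.0006 -0.0008 -0.0021]
```

View pics/p2.png

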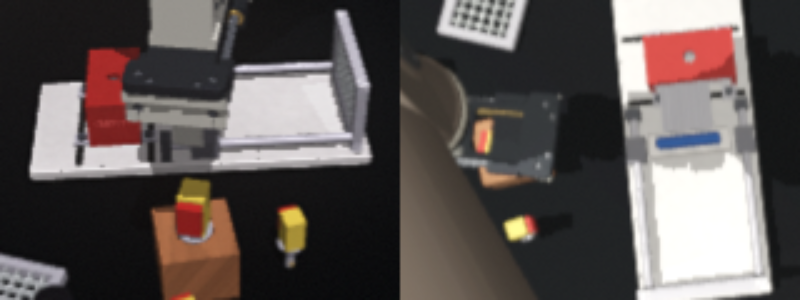

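The carriage is home (top crop: handle at (688,140), tongue under the block). The hole shows at (688,57), and the gripper is over the pin. I'll descend partway and re-read.

jog_arm([
  [[0, 0, 0.03, 0, 0, 0, -0.4], [0, 0, 0.05, 0, 0, 0, -0.4], [0, 0, 0.065, 0, 0, 0, -0.4], [0, 0, 0.07, 0, 0, 0, -0.4], [0, 0, 0.07, 0, 0, 0, -0.4], [0, 0, 0.07, 0, 0, 0, -0.4]],
])

```text
clock: 8.53
position: [0.5571, 0.2459, 0.1234]
ee_rot: [-3.138, 0.143, -0.001]
force: [0.2, 0.2, -0.1]
width: 0.699
gripper_force: 0.0
```

```bash
python3 m.py "(.5605,.2475,.071,-.09)"
```

```text
t 8.53 pos [0.5571 0.2459 0.1234] F [ 0.21  0.21 -0.12] w 64.3 gf 0.0
shift [ 0.0032 -0.0019  0.0524] turn [-0.0003 -0.0007 -0.0013]
```

jog_arm([
  [[0.003, -0.002, 0.01, 0, 0, 0, -0.4], [0.003, -0.002, 0.025, 0, 0, 0, -0.4], [0.003, -0.002, 0.04, 0, 0, 0, -0.4], [0.003, -0.002, 0.05, 0, 0, 0, -0.4], [0.003, -0.002, 0.052, 0, 0, 0, -0.4], [0.003, -0.002, 0.052, 0, 0, 0, -0.4]],
])

```text
clock: 9.03
position: [0.5596, 0.248, 0.0703]
ee_rot: [3.138, -0.142, -0.001]
force: [-0.2, 0.2, 0.2]
width: 0.7
gripper_force: 0.0
```

jog_arm([
  [[0, 0, 0, 0, 0, 0, 0.1], [0, 0, 0, 0, 0, 0, 0.2], [0, 0, 0, 0, 0, 0, 0.4], [0, 0, 0, 0, 0, 0, 0.6], [0, 0, 0, 0, 0, 0, 0.8], [0, 0, 0, 0, 0, 0, 1], [0, 0, 0, 0, 0, 0, 1], [0, 0, 0, 0, 0, 0, 1]],
], force=30)

```text
clock: 9.7
position: [0.56, 0.2473, 0.0714]
ee_rot: [3.137, -0.143, 0.001]
force: [-2.0, -3.1, 7.0]
width: 0.322
gripper_force: 29.8
```

```bash
python3 m.py "(.5605,.2475,.071,-.09)"
```

```text
t 9.7 pos [0.56   0.2473 0.0714] F [-1.97 -3.11  7.01] w 29.6 gf 29.8
shift [ 0.0005 -0.0003  0.0004] turn [ 0.0009 -0.0005 -0.0009]
```

The opening is 29.6 mm, so the button is fully in. Lifting.

jog_arm([
  [[0, 0, -0.01, 0, 0, 0, 1], [0, 0, -0.03, 0, 0, 0, 1], [0, 0, -0.055, 0, 0, 0, 1], [0, 0, -0.085, 0, 0, 0, 1], [0, 0, -0.115, 0, 0, 0, 1], [0, 0, -0.13, 0, 0, 0, 1], [0, 0, -0.13, 0, 0, 0, 1], [0, 0, -0.13, 0, 0, 0, 1]],
])

```text
clock: 10.37
position: [0.56, 0.2482, 0.2016]
ee_rot: [-3.138, 0.142, -0.002]
force: [-0.5, 0.2, -2.4]
width: 0.324
gripper_force: 29.8
```

```bash
python3 m.py "(*cut(.0895,-.009),.2,.11)"
```

```text
t 10.37 pos [0.56   0.2482 0.2016] F [-0.48  0.16 -2.45] w 29.8 gf 29.8
shift [0.1188 0.1923 0.0016] turn [-0.0006 -0.0016 -0.2003]
```

jog_arm([
  [[0.02, 0.03, 0, 0, 0, -0.05, 1], [0.04, 0.065, 0, 0, 0, -0.1, 1], [0.06, 0.095, 0, 0, 0, -0.15, 1], [0.08, 0.13, 0, 0, 0, -0.2, 1], [0.1, 0.16, 0, 0, 0, -0.2, 1], [0.112, 0.18, 0, 0, 0, -0.2, 1], [0.119, 0.192, 0.002, 0, 0, -0.2, 1], [0.119, 0.192, 0.002, 0, 0, -0.2, 1], [0.119, 0.192, 0.002, 0, 0, -0.2, 1], [0.119, 0.192, 0.002, 0, 0, -0.2, 1]],
])

```text
clock: 11.2
position: [0.6598, 0.0486, 0.198]
ee_rot: [-3.135, -0.176, 0.003]
force: [-1.1, 0.4, -1.8]
width: 0.323
gripper_force: 29.8
```

```bash
python3 m.py "(*cut(.0895,-.009),.14,.11)"; python3 -c "
from h import *
a=get_image('side')[150:270,260:340];b=get_image('top')[140:220,260:340]
im=np.hstack([cv2.resize(a,None,fx=5,fy=5,interpolation=2),cv2.copyMakeBorder(cv2.resize(b,None,fx=5,fy=5,interpolation=2),0,200,0,0,0)]);cv2.imwrite('pics/p3.png',im[:,:,::-1])"
```

```text
t 11.2 pos [0.6598 0.0486 0.198 ] F [-1.07  0.35 -1.82] w 29.7 gf 29.8
shift [0.0009 0.0028 0.058 ] turn [-0.0015  0.0016  0.0024]
```

View pics/p3.png

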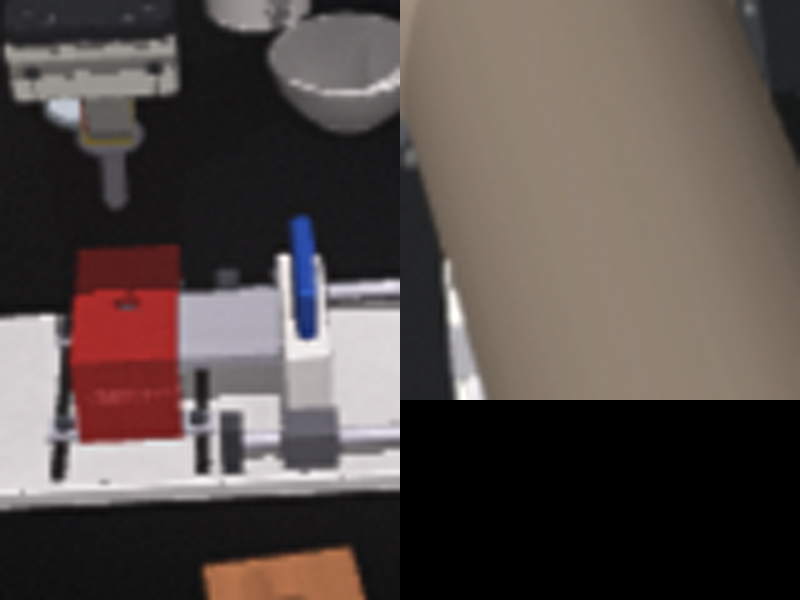

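The side view shows the pin in hand with its tip at crop (116,205), and the block's hole at (128,302). The top view is blocked by the arm. I'll descend close above the block and compare tip and hole in the side camera.

jog_arm([
  [[0.001, 0.003, 0.02, 0, 0, 0.002, 1], [0.001, 0.003, 0.035, 0, 0, 0.002, 1], [0.001, 0.003, 0.048, 0, 0, 0.002, 1], [0.001, 0.003, 0.05, 0, 0, 0.002, 1], [0.001, 0.003, 0.05, 0, 0, 0.002, 1], [0.001, 0.003, 0.05, 0, 0, 0.002, 1]],
])

```text
clock: 11.8
position: [0.6624, 0.0443, 0.1496]
ee_rot: [-3.137, -0.171, -0.001]
force: [0.0, 0.3, -0.9]
width: 0.321
gripper_force: 29.8
```

```bash
python3 m.py "(*cut(.0895,-.009),.135,.11)"; python3 -c "
from h import *
i=get_image('side');np.save('s.npy',i);a=i[170:230,265:325]
cv2.imwrite('pics/p4.png',cv2.resize(a,None,fx=10,fy=10,interpolation=2)[:,:,::-1])"
```

```text
t 11.8 pos [0.6624 0.0443 0.1496] F [ 0.    0.34 -0.89] w 29.6 gf 29.8
shift [-0.0013 -0.0019  0.0146] turn [-0.0003 -0.0009 -0.0011]
```

View pics/p4.png

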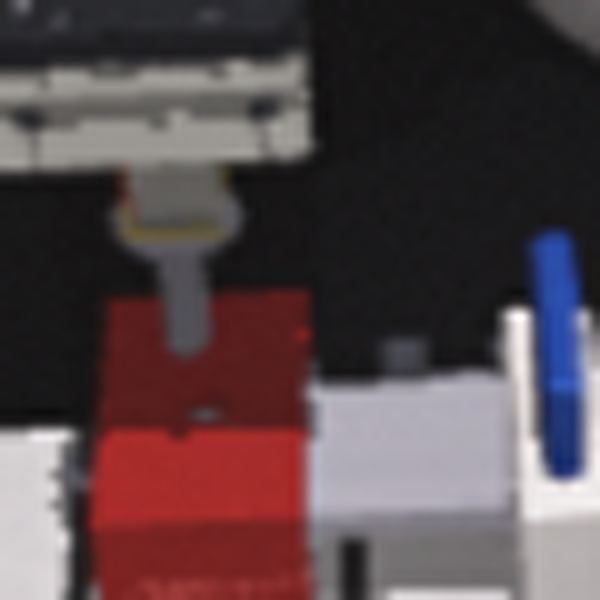

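Run:
```python
from h import *
a=cv2.imread("pics/a.png");b=cv2.imread("pics/b.png");s=np.load("s.npy")
def ce(im,r,n):
    u0,v0,u1,v1=r;p=im[v0:v1,u0:u1].astype(float)
    bg=np.median(p.reshape(-1,3),0);wt=np.linalg.norm(p-bg,axis=2);
    print(wt.astype(int)); wt[wt<25]=0;U,V=np.meshgrid(range(u0,u1),range(v0,v1));c=((wt*U).sum()/wt.sum(),(wt*V).sum()/wt.sum());
    P=w(n,c,.08);q=np.load("cut.npy");d=P[:2]-q[:2];cc,ss=np.cos(q[2]),np.sin(q[2])
    print(n,np.round(c,2),P.round(4),"local",np.round([cc*d[0]+ss*d[1],-ss*d[0]+cc*d[1]],4))
ce(a,(279,205,292,216),"side");ce(b,(289,167,302,178),"top")
print("now",s[203:216,279:292].sum(2))
# tip: edges of shank in rows
for v in range(196,208): print(v,s[v,276:292].mean(1).astype(int),s[v,276:292,0].astype(int)-s[v,276:292,2])
o=observe();R=cv2.Rodrigues(o["ee_rot"])[0]
print("expected tip px",pr("side",o["position"]+R@[0,0,.051-.0225-.0]) if 0 else pr("side",o["position"]+np.array([0,0,-.051])),"collar",pr("side",o["position"]+[0,0,-.011]))
```

```text
[[ 2  1  2  2  4  3  3  3  4  4  1  1  1]
 [ 1  1  1  1  1  3  3  1  1  1  2  2  2]
 [ 1  1  1  1  2  2  2  1  1  1  3  2  0]
 [ 1  1  2  2  3  5  5  1  1  3  1  1  1]
 [ 2  1  2  2 15 23 38 35 25  2  1  0  1]
 [ 3  3  1 21 66 54 53 59 52 12  1  0  2]
 [ 4  1  1  9 44 66 86 66 31  3  1  1  2]
 [ 2  1  2  1  2  6 11  6  4 12  2  1  2]
 [ 1  1  2  1  1  1  1  1  3  2  3  1  1]
 [ 1  1  1  0  0  1  0  1  1  2  3  1  3]
 [ 2  1  2  1  1  1  1  3  1  2  1  2  1]]
side [285.06 210.29] [0.6612 0.0478 0.08  ] local [ 0.0899 -0.0073]
[[  0   0   0   1   1   0   1   1   1   1   1   2   1]
 [  1   0   0   0   1   1   1   1   1   1   1   1   1]
 [  1   0   1   1   2   8  14  11   3   1   1   1   1]
 [  1   1   1   1  15  41  63  59  25   2   1   1   1]
 [  1   1   1   3  40  94 112 106  76  12   1   2   1]
 [  2   2   1   4  56 116 136 132 117  29   2   1   1]
 [  1   1   1   4  47 124 141 139 106  24   2   1   1]
 [  1   1   1   1  22  90  99 103  52   7   1   1   1]
 [  1   2   1   1   3  24  28  40   9   0   1   1   1]
 [  0   1   1   1   0   1   2   3   0   1   1   1   1]
 [  0   0   1   0  
[... 1452 characters left out ...]
[48 48 49 48 50 58 79 82 81 76 54 46 49 48 49 49] [60 61 60 61 52 21 -3 -5 -4  5 47 59 59 58 58 58]
203 [50 50 49 47 47 57 79 82 81 75 53 47 50 47 48 49] [60 61 60 60 57 30 -4 -5 -4  5 48 61 59 59 58 59]
204 [50 50 48 48 48 58 79 81 78 67 51 48 49 49 48 48] [60 60 60 59 59 40  0 -4  1 23 56 60 60 60 58 59]
205 [48 48 49 49 48 50 58 66 61 52 48 49 49 49 47 47] [58 61 60 59 60 54 33 18 30 46 59 60 59 58 58 58]
206 [48 48 49 48 47 49 49 51 49 49 49 47 48 48 48 48] [60 60 59 59 60 58 57 54 57 58 58 58 58 57 56 58]
207 [48 47 48 48 48 48 48 46 48 48 47 48 48 49 48 48] [59 60 58 58 59 59 58 59 60 58 58 58 57 57 57 57]
expected tip px [[284.10696548 203.84638461]] collar [[282.9494497 191.5957654]]
```

Both cameras put the hole near local (89–90, −8). Measured in the side camera, the pin sits about 2.3 mm to +x in the hand. Corrected TCP target: (0.659, 0.0472).

```bash
python3 m.py "(.659,.0472,.135,.11)"
```

```text
t 11.85 pos [0.6628 0.0441 0.1499] F [-0.18 -0.07 -1.78] w 29.8 gf 29.8
shift [-0.0034 -0.0035  0.0149] turn [-0.0002 -0.0016 -0.0014]
```

jog_arm([
  [[-0.0034, -0.0035, 0.004, 0, -0.0015, 0, 1], [-0.0034, -0.0035, 0.009, 0, -0.0015, 0, 1], [-0.0034, -0.0035, 0.013, 0, -0.0015, 0, 1], [-0.0034, -0.0035, 0.013, 0, -0.0015, 0, 1], [-0.0034, -0.0035, 0.013, 0, -0.0015, 0, 1], [-0.0034, -0.0035, 0.013, 0, -0.0015, 0, 1]],
])

```text
clock: 12.35
position: [0.6586, 0.0462, 0.1357]
ee_rot: [3.137, 0.169, -0.002]
force: [-0.5, 0.8, -1.2]
width: 0.323
gripper_force: 29.8
```

```bash
python3 m.py "(.659,.0472,.125,.11)"
python3 - <<'E'
from h import *
s=get_image("side").astype(int)
for v in range(203,214): print(v,s[v,278:292].sum(1)//3,(s[v,278:292,0]-s[v,278:292,2]))
o=observe();print(pr("side",o["position"]+np.array([0,0,-.051])))
E
```

```text
t 12.35 pos [0.6586 0.0462 0.1357] F [-0.5   0.78 -1.21] w 29.7 gf 29.8
shift [ 0.0005 -0.001   0.0107] turn [ 0.0001  0.0015 -0.0025]
203 [48 48 47 48 57 78 82 82 77 60 48 48 48 48] [60 60 60 61 41  0 -4 -4  5 35 59 60 59 59]
204 [47 47 48 49 53 69 80 81 78 67 50 50 48 49] [61 60 60 60 47  9 -5 -4  1 24 57 59 57 57]
205 [49 48 48 49 53 68 81 82 78 67 50 47 48 48] [60 59 60 59 47 11 -4 -3 -1 23 57 59 57 57]
206 [49 49 48 48 50 63 81 82 79 67 49 48 48 48] [59 59 59 61 51 21 -3 -4  0 21 55 58 58 57]
207 [47 47 47 47 50 63 81 82 80 74 50 47 49 48] [59 59 60 59 51 23 -4 -4 -4 10 52 58 57 57]
208 [48 47 49 47 48 61 80 84 79 68 49 48 48 49] [59 58 60 61 53 23 -2 -5 -1 20 55 59 58 57]
209 [48 48 48 48 48 54 72 81 75 54 48 48 47 47] [59 59 60 60 59 44 10 -3  2 29 56 59 58 57]
210 [47 48 48 49 47 46 50 55 51 42 46 48 48 48] [62 60 60 58 58 49 37 29 31 44 55 58 58 56]
211 [49 48 48 47 47 49 62 74 64 51 49 48 48 48] [59 60 61 59 57 47 23  6 21 46 57 59 58 56]
212 [47 48 46 49 48 48 50 53 51 50 53 49 48 48] [59 60 58 59 59 56 53 49 53 56 51 57 57 57]
213 [47 48 48 48 48 47 48 48 47 49 47 47 48 46] [58 57 58 59 58 59 58 57 57 57 56 55 56 56]
[[285.91025841 208.54613852]]
```

jog_arm([
  [[0.0005, -0.001, 0, 0, 0.0015, 0, 1], [0.0005, -0.001, 0.001, 0, 0.0015, 0, 1], [0.0005, -0.001, 0.002, 0, 0.0015, 0, 1], [0.0005, -0.001, 0.003, 0, 0.0015, 0, 1], [0.0005, -0.001, 0.004, 0, 0.0015, 0, 1], [0.0005, -0.001, 0.005, 0, 0.0015, 0, 1], [0.0005, -0.001, 0.006, 0, 0.0015, 0, 1], [0.0005, -0.001, 0.007, 0, 0.0015, 0, 1], [0.0005, -0.001, 0.007, 0, 0.0015, 0, 1]],
])

```text
clock: 13.15
position: [0.6592, 0.047, 0.1288]
ee_rot: [3.137, 0.169, 0.001]
force: [0.3, -0.9, -0.4]
width: 0.319
gripper_force: 29.8
```

jog_arm([
  [[0, 0, 0.001, 0, 0, 0, 1], [0, 0, 0.002, 0, 0, 0, 1], [0, 0, 0.003, 0, 0, 0, 1], [0, 0, 0.003, 0, 0, 0, 1]],
])

```text
clock: 13.48
position: [0.6593, 0.0468, 0.1257]
ee_rot: [3.136, 0.168, 0.001]
force: [2.4, -2.7, 0.7]
width: 0.325
gripper_force: 29.8
```

jog_arm([
  [[0, 0, 0.001, 0, 0, 0, 1], [0, 0, 0.002, 0, 0, 0, 1], [0, 0, 0.002, 0, 0, 0, 1]],
])

```text
clock: 13.73
position: [0.6593, 0.0468, 0.1238]
ee_rot: [3.136, 0.168, 0.001]
force: [3.6, -2.8, 0.9]
width: 0.32
gripper_force: 29.8
```

The tip is about 7 mm into the hole, with a small side force. I'll ease +x/−y and continue.

jog_arm([
  [[0.0006, 0.0006, 0, 0, 0, 0, 1], [0.0006, 0.0006, 0.001, 0, 0, 0, 1], [0.0006, 0.0006, 0.002, 0, 0, 0, 1], [0.0006, 0.0006, 0.003, 0, 0, 0, 1], [0.0006, 0.0006, 0.004, 0, 0, 0, 1], [0.0006, 0.0006, 0.005, 0, 0, 0, 1], [0.0006, 0.0006, 0.005, 0, 0, 0, 1]],
])

```text
clock: 14.32
position: [0.6596, 0.0467, 0.1185]
ee_rot: [3.137, 0.169, -0.0]
force: [2.9, -3.3, -0.4]
width: 0.326
gripper_force: 29.8
```

jog_arm([
  [[0.0006, 0.0006, 0.001, 0, 0, 0, 1], [0.0006, 0.0006, 0.002, 0, 0, 0, 1], [0.0006, 0.0006, 0.003, 0, 0, 0, 1], [0.0006, 0.0006, 0.004, 0, 0, 0, 1], [0.0006, 0.0006, 0.005, 0, 0, 0, 1], [0.0006, 0.0006, 0.006, 0, 0, 0, 1], [0.0006, 0.0006, 0.006, 0, 0, 0, 1]],
])

```text
clock: 14.9
position: [0.6599, 0.0466, 0.1123]
ee_rot: [-3.137, -0.169, 0.001]
force: [1.1, -1.9, -1.6]
width: 0.321
gripper_force: 29.8
```

```bash
python3 m.py "(.6600,.0465,.091,.11)"
```

```text
t 14.9 pos [0.6599 0.0466 0.1123] F [ 1.13 -1.92 -1.64] w 29.6 gf 29.8
shift [0.0001 0.0001 0.0213] turn [-0.0003  0.0007 -0.0021]
```

jog_arm([
  [[0.0001, 0.0004, 0.001, 0, 0, 0, 1], [0.0001, 0.0004, 0.002, 0, 0, 0, 1], [0.0001, 0.0004, 0.003, 0, 0, 0, 1], [0.0001, 0.0004, 0.004, 0, 0, 0, 1], [0.0001, 0.0004, 0.005, 0, 0, 0, 1], [0.0001, 0.0004, 0.005, 0, 0, 0, 1]],
])

```text
clock: 15.4
position: [0.6601, 0.0463, 0.1073]
ee_rot: [-3.137, -0.17, 0.001]
force: [-0.7, 0.9, -2.0]
width: 0.32
gripper_force: 29.8
```

In the lower plate with almost no side force.

jog_arm([
  [[0, 0, 0.0015, 0, 0, 0, 1], [0, 0, 0.003, 0, 0, 0, 1], [0, 0, 0.0045, 0, 0, 0, 1], [0, 0, 0.006, 0, 0, 0, 1], [0, 0, 0.0075, 0, 0, 0, 1], [0, 0, 0.009, 0, 0, 0, 1], [0, 0, 0.01, 0, 0, 0, 1], [0, 0, 0.01, 0, 0, 0, 1]],
])

```text
clock: 16.07
position: [0.6602, 0.0459, 0.0974]
ee_rot: [3.137, 0.169, -0.001]
force: [0.1, -0.5, -1.1]
width: 0.322
gripper_force: 29.8
```

jog_arm([
  [[0, 0, 0.001, 0, 0, 0, 1], [0, 0, 0.002, 0, 0, 0, 1], [0, 0, 0.003, 0, 0, 0, 1], [0, 0, 0.004, 0, 0, 0, 1], [0, 0, 0.0045, 0, 0, 0, 1], [0, 0, 0.0045, 0, 0, 0, 1]],
])

```text
clock: 16.57
position: [0.6603, 0.0459, 0.0931]
ee_rot: [3.137, 0.169, -0.0]
force: [0.8, -0.1, -2.1]
width: 0.325
gripper_force: 29.8
```

jog_arm([
  [[0, 0, 0.0005, 0, 0, 0, 1], [0, 0, 0.001, 0, 0, 0, 1], [0, 0, 0.0015, 0, 0, 0, 1], [0, 0, 0.0015, 0, 0, 0, 1]],
])

```text
clock: 16.9
position: [0.6604, 0.0459, 0.0917]
ee_rot: [3.137, 0.169, -0.0]
force: [0.7, -0.0, -2.1]
width: 0.323
gripper_force: 29.8
```

jog_arm([
  [[0, 0, 0.0005, 0, 0, 0, 1], [0, 0, 0.001, 0, 0, 0, 1], [0, 0, 0.001, 0, 0, 0, 1]],
])

```text
clock: 17.15
position: [0.6605, 0.0459, 0.0915]
ee_rot: [3.137, 0.169, 0.001]
force: [-2.9, -0.8, 4.3]
width: 0.325
gripper_force: 29.8
```

The collar is seated (Fz +4 N, z as expected). Hold briefly, then release.

jog_arm([
  [[0, 0, 0.0003, 0, 0, 0, 1], [0, 0, 0.0003, 0, 0, 0, 1], [0, 0, 0, 0, 0, 0, 0.2], [0, 0, 0, 0, 0, 0, 0], [0, 0, 0, 0, 0, 0, -0.3], [0, 0, 0, 0, 0, 0, -0.3], [0, 0, 0, 0, 0, 0, -0.3], [0, 0, 0, 0, 0, 0, -0.3]],
])

```text
clock: 17.82
position: [0.6604, 0.0457, 0.0906]
ee_rot: [3.137, 0.169, -0.0]
force: [-0.1, -0.6, 0.8]
width: 0.645
gripper_force: 0.0
```

jog_arm([
  [[0, 0, -0.01, 0, 0, 0, -0.3], [0, 0, -0.03, 0, 0, 0, -0.3], [0, 0, -0.06, 0, 0, 0, -0.3], [0, 0, -0.1, 0, 0, 0, -0.3], [0, 0.03, -0.12, 0, 0, 0, -0.3], [0, 0.07, -0.12, 0, 0, 0, -0.3], [-0.03, 0.1, -0.12, 0, 0, 0, -0.3], [-0.06, 0.13, -0.12, 0, 0, 0, -0.3], [-0.1, 0.15, -0.12, 0, 0, 0, -0.3], [-0.1, 0.15, -0.12, 0, 0, 0, -0.3]],
])

```text
clock: 18.65
position: [0.5714, -0.1208, 0.2109]
ee_rot: [3.134, 0.157, -0.007]
force: [0.6, -0.8, 0.1]
width: 0.648
gripper_force: 0.0
```

```bash
python3 m.py "(.66,.046,.2,.11)"; python3 -c "
from h import *
im=np.hstack([get_image('side')[180:280,260:400],get_image('top')[140:240,240:360]]);cv2.imwrite('pics/p5.png',cv2.resize(im[:,:,::-1],None,fx=3,fy=3,interpolation=2))"
```

```text
t 18.65 pos [ 0.5714 -0.1208  0.2109] F [ 0.64 -0.78  0.06] w 59.6 gf 0.0
shift [ 0.1048 -0.1571  0.0099] turn [ 0.0035  0.0046 -0.0101]
```

View pics/p5.png

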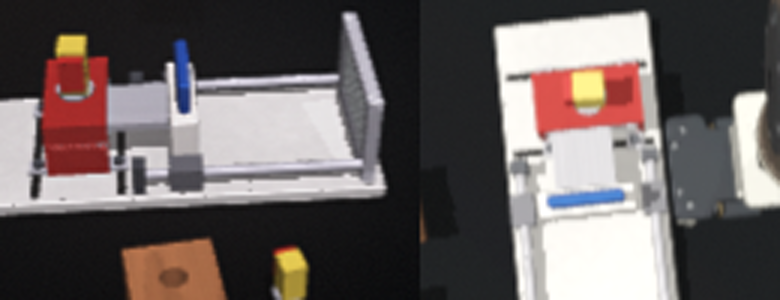

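The pin stands upright in the block (side (72,65), top (587,88)) with its collar on the red top. The carriage is home, the stand is empty and the gripper is clear. Handing in.

```bash
python3 -c "
from cell import *
print(sign_off())"
```

```text
the job is handed in; nothing more can be done
None
```

The job is handed in at about 19 s on the robot's clock: the carriage is home against its stop, and the pin is seated through the lock block with its collar flat. The gripper has let go so the button can spring out (I didn't measure its travel), the robot touches nothing, and the verdict was not shown.

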